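Switch on the guarded bench output

TASK

Switch on the bench output under the red guard: lift the red see-through guard by its tab or front edge with a fingertip or the back of a finger, push the toggle under it all the way over towards the hinge, then draw the finger out and let the guard drop fully shut. Pinch and pick up nothing, use only light pushes, and leave the yellow-guarded switch, the solder spool, the tub and the screwdriver alone.

Things in the scene. Friction and masses are not known exactly. Their poses are not given: they have to be found in the camera images.
- red_unit: Black output box with the red guard, fixed to the bench, 160 long (x) x 110 wide (y) x 55 mm high; origin at the centre of its underside on the bench; z up, +x from its front (tab end) to its hinge end. Turned up to 0.35 rad; may be the left or the right one.
- red_hinge (a point): Hinge axis of the red see-through guard, parallel to the box's y: at box x = +40 mm, 66 mm above the bench, between two lugs at y = +-39 mm, 74 mm high. The guard is a hood 66 mm wide: a roof 4 mm thick, underside 94 mm above the bench, from x = +48 to -28 mm; side cheeks down to 60 mm above the bench, inner width 60 mm; open at the front below the roof.
- red_tab (a point): Middle of the upper edge of the solid red tab (66 mm wide, 4 mm thick) that stands up from the roof's front edge: closed, at box x = -30 mm, 128 mm above the bench (its foot is at x = -28 mm, 94 mm up). Guard and toggle are slippery plastic. Fingers leaning forward 20 to 40 degrees, run in below the roof's front edge, lift it and it slides up their backs; fingertips must not come down on the edge.
- red_guard (a joint): Angle of the red guard: 0 shut, grows as the tab goes up and back, stop at 1.7 rad. Its weight (about 50 g) and a weak spring shut it from any angle as soon as nothing holds it; about 1 N at the tab moves it. It rests on whatever finger is under its front edge.
- red_ball (a point): Centre of the white ball (16 mm diameter) on the steel toggle under the red guard; 26 mm from the toggle's pivot, which lies at box x = +5 mm, 58 mm above the bench. Off: the ball is at box x = -5 mm, on: +15 mm; 82 mm above the bench in both, 84 mm half-way.
- red_switch (a joint): Angle of the toggle under the red guard: 0 off (leaning to the box's front), 0.8 on (leaning to the hinge, against its stop). Stays where it is left; about 2 N at the ball moves it. It starts between 0 and 0.1. The closed guard does not touch it.
- yellow_unit: Black output box with the yellow guard, fixed to the bench, 160 long (x) x 110 wide (y) x 55 mm high; origin at the centre of its underside on the bench; z up, +x from its front (tab end) to its hinge end. Turned up to 0.35 rad; may be the left or the right one.
- yellow_hinge (a point): Hinge axis of the yellow see-through guard, parallel to the box's y: at box x = +40 mm, 66 mm above the bench, between two lugs at y = +-39 mm, 74 mm high. The guard is a hood 66 mm wide: a roof 4 mm thick, underside 94 mm above the bench, from x = +48 to -28 mm; side cheeks down to 60 mm above the bench, inner width 60 mm; open at the front below the roof.
- yellow_tab (a point): Middle of the upper edge of the solid yellow tab (66 mm wide, 4 mm thick) that stands up from the roof's front edge: closed, at box x = -30 mm, 128 mm above the bench (its foot is at x = -28 mm, 94 mm up). Guard and toggle are slippery plastic. Fingers leaning forward 20 to 40 degrees, run in below the roof's front edge, lift it and it slides up their backs; fingertips must not come down on the edge.
- yellow_guard (a joint): Angle of the yellow guard: 0 shut, grows as the tab goes up and back, stop at 1.7 rad. Its weight (about 50 g) and a weak spring shut it from any angle as soon as nothing holds it; about 1 N at the tab moves it. It rests on whatever finger is under its front edge.
- yellow_ball (a point): Centre of the white ball (16 mm diameter) on the steel toggle under the yellow guard; 26 mm from the toggle's pivot, which lies at box x = +5 mm, 58 mm above the bench. Off: the ball is at box x = -5 mm, on: +15 mm; 82 mm above the bench in both, 84 mm half-way.
- yellow_switch (a joint): Angle of the toggle under the yellow guard: 0 off (leaning to the box's front), 0.8 on (leaning to the hinge, against its stop). Stays where it is left; about 2 N at the ball moves it. It starts between 0 and 0.1. The closed guard does not touch it.
- spool: Solder spool standing on a flange, loose, 56 mm diameter, 40 mm high; origin at the centre of its underside. Bystander, between the boxes.
- tub: Open white plastic tub, loose, 90 x 130 x 55 mm high; origin at the centre of its underside. Bystander, beyond the boxes.
- screwdriver: Screwdriver with blue handle lying roughly along world x, loose, 200 mm long, 26 mm high; origin near its middle. Bystander, to the right of the boxes.

How it is judged (in metres and radians):
On the way, in this order (a step that is already met when the one before it is completed fails the run):
1. the red guard is lifted, the toggle still off (value of joint red_guard above 0.2 rad and value of joint red_switch below 0.4 rad), for 0.05 s.
2. the toggle is over, the guard still up (value of joint red_switch above 0.65 rad and value of joint red_guard above 0.06 rad), for 0.05 s.
At the end, for the whole second after the job is handed in: The red switch's toggle is over to on (joint above 0.65 of 0.8), the red guard is shut (below 0.06 rad), the yellow guard is shut (below 0.06) with its toggle off (below 0.25), and spool, tub and screwdriver are within 20 mm of where they stood (value of joint red_switch above 0.65 rad and value of joint each of red_guard, yellow_guard below 0.06 rad and value of joint yellow_switch below 0.25 rad and distance of each of spool, tub, screwdriver from where it was at the start of the episode below 0.02 m); the robot touches nothing.
It fails at once if the yellow guard was lifted (over 0.15 rad) or its toggle moved (over 0.25 rad) (value of joint yellow_guard above 0.15 rad or value of joint yellow_switch above 0.25 rad).
It fails at once if the red guard or its toggle was squeezed or forced (over 40 N) (contact force between the fingers and red_guard above 40 N or contact force between the fingers and red_switch above 40 N).
It fails at once if the spool was picked up or pushed away (over 20 mm) (distance of spool from where it was at the start of the episode above 0.02 m).
It fails at once if the tub was picked up or pushed away (over 20 mm) (distance of tub from where it was at the start of the episode above 0.02 m).
It fails at once if the screwdriver was picked up or pushed away (over 20 mm) (distance of screwdriver from where it was at the start of the episode above 0.02 m).
It also fails if it takes over 35 s, if anything falls off the work surface, if the arm or the gripper's body presses on something with over 40 N, if the wrist force passes 120 N, or if a joint passes its speed limit or range.

ROBOT

A 6-joint arm with a two-finger parallel gripper is mounted at the origin on the work surface. World frame = base frame: x ahead of the robot, y to its left, z up, the work surface at z = 0. Lengths are in mm, angles in rad, forces in N, time in s.
With the tool pointing down it reaches from about 275 to 750 mm from the base axis. Payload 10.2 kg.
Tool frame: the origin (TCP) lies on the front face of the gripper's body, between the roots of the fingers; the fingertips stand 73 mm ahead of it and the grasp point (between the pads) lies 54 mm ahead of it; z points along the fingers, y is the line along which they close (so a half turn about z gives the same grasp; the last joint's range is limited). The gripper opens to 85 mm and grips with 20 to 120 N. Pads are 22 mm wide; open, the fingers measure 114 mm over their backs; the gripper's body (76 mm by 85 mm) begins 54 mm behind the grasp point. The pads swing forward as they close: fully open they stand 13 mm farther back than shut.
Start: joints at [1.064, 0.313, 1.498, -0, 1.331, -0.223], TCP at [147.016, 504.002, 303.894] pointing down, gripper open.
Joint ranges: [-2.94, 2.94], [-0.97, 2.17], [0.19, 2.56], [-1.23, 4.37], [0.02, 3.11], [-2.88, 2.88]. Speed limits (rad/s): [2.39, 2.39, 3.01, 3.14, 3.14, 3.14].

INTERFACE

Orientations are given as a unit quaternion [w, x, y, z].
In Python, from rig import * gives the robot as it stands.
- The arm moves only by the tool step_arm, never from a script. Its argument "plan" is a list of rows, each an object with "offset": the shift along the tool's x, y, z in cm, a list of three; "rot": the turn, a rotation vector about the tool's x, y, z in degrees, a list of three; "gripper": the finger opening in cm, from 0 to 8.54. In form: [{"offset": [x, y, z], "rot": [wx, wy, wz], "gripper": gripper}, ...]. A call has 1 to 12 rows; each row is the pose to reach, as a shift and turn from the pose commanded when the call began, along the tool's axes at that moment; what a row does not reach only later rows make up. A row lasts 1/10 s, in which the tool goes at most 50 mm and 8.59 degrees, less where a joint would pass 70% of its speed; a pose out of reach is approached as far as the arm can. A call with a gripper value outside its range is refused whole. The fingers move at their own pace and stop on an object; "squeeze" is the grip in N (left out, the last holds). Time passes only in rows, so rows that repeat a pose let the fingers close. It gives the time, the measured TCP pose, the force, the opening and the grip force at its end, in the units of the state.
- sense(): the state, without advancing time (a new reading comes with each control period).
- capture(name): name is "scene" or "top" or "wrist"; returns a dict with "color" (420x560x3 uint8, red, green, blue), "depth" (420x560 float32, mm along the optical axis (not along the pixel's ray), 0 where there is no reading), "vertical_fov" (degrees; the focal length in pixels is half the picture's height over the tangent of half this angle, whatever the lens; pixels are square), "cx", "cy" (the principal point, pixels), "rvec" (rotation vector, rad) and "tvec" (3), from world to camera coordinates, as OpenCV has them; the wrist camera has in their place "mount" (4x4, takes a point from camera to tool coordinates, whose origin is the TCP and whose axes are the flange's). Camera axes: x right, y down, z forward; pixel columns grow to the right and rows downward; lengths in mm; the calibration is good to about 2 mm. A picture is of the moment at which its call begins: read the wrist's pose just before it.
- finish_job(): hands the job in; it is judged then, once.
The state is a dict: "time_s": time; "joints": joint angles; "dq": joint speeds; "tau": joint torques, N m; "eef_pos": TCP position; "ee_rot": TCP orientation; "force": force on the tool from outside, world axes, zero at the start; "wrist_torque": the same for the moment, N m; "grip_width": opening from 0.0 (shut) to 1.0 (fully open); "grip_force": force on a finger pad.
Only numpy, scipy, OpenCV 4.12 (cv2) and the standard library are available. Lean on these libraries where they do the work, as an engineer would, in place of code of your own. Each camera call takes 0.05 s, during which the arm holds its last target. There are 200 camera calls.

## Working session

There is one attempt and no reset: what is moved stays moved. The work goes in short steps, Python scripts to look and compute and a tool call to move; the robot and the scene stay as the last step left them, time stands still between calls to the robot, and variables do not carry over. Pictures are saved under pics/ and viewed, at most 10 in all, crops included, and the job is handed in when it is done.

Besides the shell and the picture viewer there is one more tool, called after ">>>" as name(argument=value, ...), one argument or row to a line, values as JSON. step_arm: Moves the arm, as the interface text tells. Its arguments: {"type":"object","properties":{"plan":{"type":"array"},"squeeze":{"type":"number"}},"required":["plan"]}

```bash
ls; mkdir -p pics
cat > h.py <<'E'
from rig import *
import numpy as np, cv2
from scipy.spatial.transform import Rotation as R
def cam(n):
    c=capture(n); h,w=c["depth"].shape
    c["f"]=h/2/np.tan(np.radians(c["vertical_fov"])/2)
    if "rvec" in c:
        Rm=cv2.Rodrigues(np.array(c["rvec"],float))[0]; c["R"]=Rm.T; c["t"]=-Rm.T@np.array(c["tvec"],float).ravel()
    return c
def pts(c):
    h,w=c["depth"].shape; v,u=np.mgrid[:h,:w]; d=c["depth"]
    P=np.stack([(u-c["cx"])/c["f"]*d,(v-c["cy"])/c["f"]*d,d],-1)
    return P@c["R"].T+c["t"]
E
python3 - <<'E'
from h import *
s=sense(); print(s)
for n in ("scene","top"):
    c=cam(n); print(n,c["f"],c["t"],c["cx"],c["cy"]); cv2.imwrite(f"pics/{n}0.png",c["color"][...,::-1])
    P=pts(c); hsv=cv2.cvtColor(c["color"],cv2.COLOR_RGB2HSV)
    H,S,V=[hsv[...,i].astype(int) for i in range(3)]
    for k,m in (("red",((H<8)|(H>172))&(S>120)&(V>60)),("yel",(H>20)&(H<34)&(S>120)&(V>60))):
        m&=c["depth"]>0
        v,u=np.nonzero(m); p=P[m]; print(k,m.sum(),u.min(),u.max(),v.min(),v.max(),np.percentile(p,[2,50,98],axis=0).round())
        q=p[(p[:,2]>100)&(p[:,2]<140)]
        if len(q)>10:
            r=cv2.minAreaRect(q[:,:2].astype(np.float32)); print(len(q),r)
E
```

```text
pics
{'time_s': 0.0, 'joints': array([ 1.06359982e+00,  3.13455617e-01,  1.49843474e+00,  1.85190464e-06,
        1.33099880e+00, -2.23393340e-01]), 'dq': array([ 0.00027188,  0.00041133, -0.00063716,  0.00032838,  0.00095356,
        0.00062579]), 'tau': array([ 1.84128214e-03, -4.12255740e+01, -2.59744942e+01, -9.23185053e-05,
        4.16907744e-03, -3.38397939e-06]), 'eef_pos': array([146.93098758, 503.84953643, 303.33302184]), 'ee_rot': array([-2.32411709e-04,  1.41426026e-01,  9.89948614e-01, -6.05158227e-04]), 'force': array([0.28814674, 0.18682025, 0.49368797]), 'wrist_torque': array([-0.03235295,  0.05728675,  0.07534814]), 'grip_force': 0.0, 'grip_width': 1.0046042669997761}
scene 525.7628185974417 [1025.23977316  602.62079482  772.85316707] 282.64783530888064 211.69009798695902
red 1404 268 315 85 210 [[ 263. -583.   47.]
 [ 548. -147.   98.]
 [ 602. -110.  127.]]
333 ((554.8837890625, -147.2565460205078), (82.78447723388672, 68.14625549316406), 24.418582916259766)
yel 4253 96 443 183 308 [[ 476. -415.    7.]
 [ 747. -281.   42.]
 [ 917.  215.  125.]]
510 ((516.311767578125, 179.74679565429688), (82.1688003540039, 64.80120086669922), 14.372655868530273)
top 449.544413250801 [ 552.42799939  -69.42701044 1027.68958482] 279.58496205968646 209.26417104501746
red 1455 303 540 228 399 [[ 250. -588.   35.]
 [ 554. -153.   98.]
 [ 598. -114.  128.]]
317 ((556.9843139648438, -150.34600830078125), (78.92788696289062, 65.5400390625), 17.758785247802734)
yel 3678 145 446 87 323 [[ 478. -423.   29.]
 [ 771. -318.   42.]
 [ 910.  213.  120.]]
380 ((516.1617431640625, 178.01612854003906), (78.94757843017578, 65.83647918701172), 13.106500625610352)
```

View pics/top0.png

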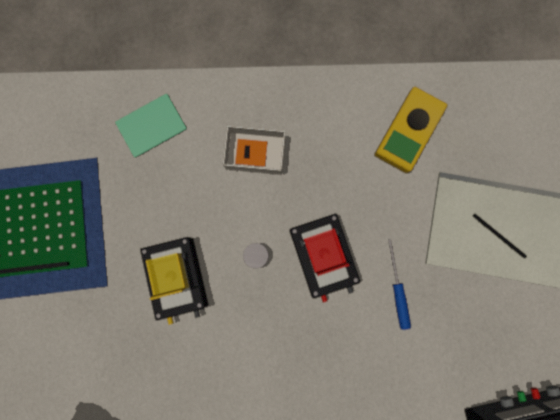

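View pics/scene0.png

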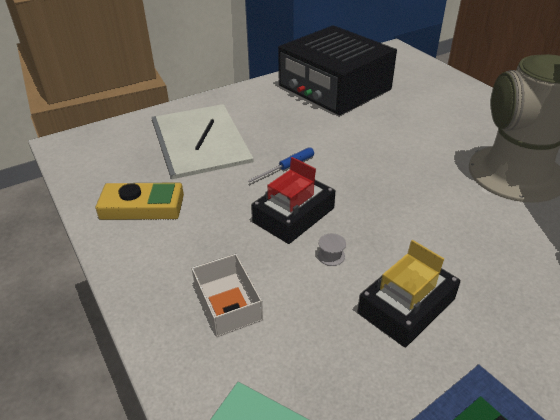

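The top view shows the red unit on the right at about (325,255), its front facing the robot. The spool is at (256,255) and the screwdriver at (400,290). The scene view confirms that the tab stands at the robot end.

Run:
```python
from h import *
for n in ("top","scene"):
    c=cam(n); P=pts(c); hsv=cv2.cvtColor(c["color"],cv2.COLOR_RGB2HSV)
    H,S,V=[hsv[...,i].astype(int) for i in range(3)]
    near=(np.hypot(P[...,0]-555,P[...,1]+150)<130)&(c["depth"]>0)
    m=near&(P[...,2]>48)&(P[...,2]<61)
    q=P[m]; r=cv2.minAreaRect(q[:,:2].astype(np.float32)); print(n,"box",m.sum(),r,np.median(q[:,2]))
    red=near&((H<8)|(H>172))&(S>120)&(V>60)
    for lo,hi in ((90,104),(112,132)):
        q=P[red&(P[...,2]>lo)&(P[...,2]<hi)]; print(lo,len(q),q.mean(0).round(1),cv2.minAreaRect(q[:,:2].astype(np.float32)),np.percentile(q[:,2],98))
    g=(P[...,2]>15)&(c["depth"]>0)
    sp=g&(np.hypot(P[...,0]-555,P[...,1]-5)<60)&(P[...,2]>30)&(P[...,2]<45); print("spool",P[sp].mean(0).round())
    sd=(H>100)&(H<125)&(S>120)&(P[...,1]<-230)&(P[...,1]>-420)&(P[...,2]>8); print("sd",P[sd].mean(0).round())
```

```text
top box 2425 ((550.2158203125, -152.7052459716797), (159.26025390625, 110.11663818359375), 17.226333618164062) 55.51357576392877
90 1145 [ 560.5 -149.2   98.5] ((560.8499145507812, -149.2841033935547), (72.75051879882812, 66.08238983154297), 17.412988662719727) 102.0457285556256
112 95 [ 523.8 -162.2  124.1] ((523.5257568359375, -161.5069580078125), (6.002808094024658, 64.69764709472656), 15.791898727416992) 130.3053473054948
spool [553.  -3.  41.]
sd [ 436. -320.   24.]
scene box 1433 ((550.2083740234375, -152.51995849609375), (164.3175048828125, 112.82398223876953), 15.994120597839355) 54.69964995645364
90 801 [ 559.5 -147.7   97.6] ((560.1207885742188, -151.02882385253906), (79.10846710205078, 70.97327423095703), 18.111522674560547) 102.48550970781389
112 177 [ 522.8 -159.9  120.9] ((523.4345092773438, -161.08184814453125), (8.573963165283203, 65.85491943359375), 17.409727096557617) 129.34412207912598
spool [554.  -2.  39.]
sd [ 435. -317.   20.]
```

```bash
cat >> h.py <<'E'
yaw=np.radians(17.2); B=R.from_euler("z",yaw).as_matrix(); O=np.array([550.,-152.5,0])
def tip(L=73):
    s=sense(); q=s["ee_rot"]; Rm=R.from_quat([q[1],q[2],q[3],q[0]]).as_matrix()
    return s,Rm,B.T@(s["eef_pos"]+L*Rm[:,2]-O)
def go(p,tilt,L=73):
    s,Rm,t=tip(L); a=np.radians(tilt)
    z=B@np.array([np.sin(a),0,-np.cos(a)]); y=B[:,1]; T=np.stack([np.cross(y,z),y,z],1)
    tcp=O+B@np.array(p,float)-L*z
    print("tip now",t.round(1),"target tcp",tcp.round(),"offset cm",(Rm.T@(tcp-s["eef_pos"])/10).round(2),"rot",np.degrees(R.from_matrix(Rm.T@T).as_rotvec()).round(2),"F",s["force"].round(1),"t",s["time_s"])
E
python3 -c "
from h import *
go((-110,0,175),37)"
```

```text
tip now [-190.9  746.2  230.5] target tcp [ 403. -198.  233.] offset cm [-44.23 -60.21   7.06] rot [-10.84 -35.95 -32.27] F [-0.2 -0.5 -0.3] t 0.2
```

>>> step_arm(
  plan=[
    {"offset": [-12,-15,0],"rot": [0,0,-8],"gripper": 0},
    {"offset": [-20,-30,0],"rot": [0,0,-16],"gripper": 0},
    {"offset": [-20,-30,0],"rot": [0,0,-16],"gripper": 0},
    {"offset": [-30,-45,2],"rot": [-5,-18,-24],"gripper": 0},
    {"offset": [-30,-45,2],"rot": [-5,-18,-24],"gripper": 0},
    {"offset": [-44.2,-60.2,7],"rot": [-10.8,-36,-32.3],"gripper": 0},
    {"offset": [-44.2,-60.2,7],"rot": [-10.8,-36,-32.3],"gripper": 0},
    {"offset": [-44.2,-60.2,7],"rot": [-10.8,-36,-32.3],"gripper": 0},
    {"offset": [-44.2,-60.2,7],"rot": [-10.8,-36,-32.3],"gripper": 0},
    {"offset": [-44.2,-60.2,7],"rot": [-10.8,-36,-32.3],"gripper": 0},
    {"offset": [-44.2,-60.2,7],"rot": [-10.8,-36,-32.3],"gripper": 0},
    {"offset": [-44.2,-60.2,7],"rot": [-10.8,-36,-32.3],"gripper": 0},
  ],
)

```text
time_s: 1.4
eef_pos: [298.4, 79.0, 269.7]
ee_rot: [0.309, -0.142, 0.939, 0.049]
force: [1.3, 0.4, 0.1]
grip_width: -0.001
grip_force: 0.0
```

```bash
python3 -c "
from h import *
go((-110,0,175),37)"
```

```text
tip now [-128.5  295.9  210.9] target tcp [ 403. -198.  233.] offset cm [  0.68 -29.58   3.88] rot [ 0.22 -0.56 -0.08] F [1.3 0.4 0.1] t 1.4
```

>>> step_arm(
  plan=[
    {"offset": [0.7,-29.6,3.9],"rot": [0,0,0],"gripper": 0},
    {"offset": [0.7,-29.6,3.9],"rot": [0,0,0],"gripper": 0},
    {"offset": [0.7,-29.6,3.9],"rot": [0,0,0],"gripper": 0},
    {"offset": [0.7,-29.6,3.9],"rot": [0,0,0],"gripper": 0},
    {"offset": [0.7,-29.6,3.9],"rot": [0,0,0],"gripper": 0},
    {"offset": [0.7,-29.6,3.9],"rot": [0,0,0],"gripper": 0},
    {"offset": [0.7,-29.6,3.9],"rot": [0,0,0],"gripper": 0},
    {"offset": [0.7,-29.6,3.9],"rot": [0,0,0],"gripper": 0},
    {"offset": [0.7,-29.6,3.9],"rot": [0,0,0],"gripper": 0},
    {"offset": [0.7,-29.6,3.9],"rot": [0,0,0],"gripper": 0},
  ],
)

```text
time_s: 2.4
eef_pos: [454.1, -140.5, 291.7]
ee_rot: [0.281, -0.121, 0.951, 0.042]
force: [0.5, -0.4, -0.3]
grip_width: -0.001
grip_force: 0.0
```

```bash
python3 -c "
from h import *
go((-110,0,175),37)
go((-70,0,70),37)
c=cam('scene');w=cam('wrist')
cv2.imwrite('pics/s1.png',cv2.resize(c['color'][60:270,220:500,::-1],(700,525)))
cv2.imwrite('pics/w1.png',w['color'][...,::-1])
s,Rm,t=tip(); M=np.array(w['mount']); print(M.round(2))
w['R']=Rm@M[:3,:3]; w['t']=s['eef_pos']+Rm@M[:3,3]
P=pts(w); hsv=cv2.cvtColor(w['color'],cv2.COLOR_RGB2HSV);H,S,V=[hsv[...,i].astype(int) for i in range(3)]
Q=(P-O)@B; red=((H<8)|(H>172))&(S>120)&(V>60)&(w['depth']>0)
q=Q[red&(Q[...,2]>100)]; print('tab',len(q), np.percentile(q,[2,50,98],axis=0).round(1) if len(q) else '')
# finger pixels in tool frame (scene + wrist)
for c in (w,c):
  Pt=(pts(c)-s['eef_pos'])@Rm
  m=(c['depth']>0)&(abs(Pt[...,0])<25)&(abs(Pt[...,1])<45)&(Pt[...,2]>20)&(Pt[...,2]<90)
  q=Pt[m]; print('finger',len(q), np.percentile(q,[1,50,99],axis=0).round(1) if len(q) else '')
"
```

```text
tip now [-48.2  38.8 230.6] target tcp [ 403. -198.  233.] offset cm [ 8.53 -4.33  1.36] rot [-0.88 -3.92 -2.43] F [ 0.5 -0.4 -0.3] t 2.4
tip now [-48.2  38.8 230.6] target tcp [ 441. -186.  128.] offset cm [10.91 -4.28 12.34] rot [-0.88 -3.92 -2.43] F [ 0.5 -0.4 -0.3] t 2.4
[[  0.    -0.95  -0.3   77.92]
 [  1.     0.     0.     0.52]
 [ -0.    -0.3    0.95 -70.  ]
 [  0.     0.     0.     1.  ]]
tab 2225 [[-33.9 -30.7 100.8]
 [-32.    0.9 117.7]
 [-29.8  32.2 128.3]]
finger 6691 [[ -8.4 -31.8  20.1]
 [ 11.6   0.3  28.8]
 [ 14.5  32.9  66.5]]
finger 504 [[-16.1 -29.3  20.3]
 [ -9.3   4.6  39.1]
 [  8.6  32.3  72. ]]
```

>>> step_arm(
  plan=[
    {"offset": [4.2,-2.1,0.7],"rot": [-0.4,-2,-1.2],"gripper": 0},
    {"offset": [8.5,-4.3,1.4],"rot": [-0.9,-3.9,-2.4],"gripper": 0},
    {"offset": [8.5,-4.3,1.4],"rot": [-0.9,-3.9,-2.4],"gripper": 0},
    {"offset": [8.5,-4.3,1.4],"rot": [-0.9,-3.9,-2.4],"gripper": 0},
    {"offset": [8.5,-4.3,1.4],"rot": [-0.9,-3.9,-2.4],"gripper": 0},
  ],
)

```text
time_s: 3.0
eef_pos: [459.3, -142.5, 295.5]
ee_rot: [0.287, -0.121, 0.949, 0.04]
force: [0.1, 0.9, 1.2]
grip_width: 0.003
grip_force: 0.0
```

```bash
python3 -c "
from h import *
go((-110,0,175),37); print(sense()['dq'].round(3))
go((-80,0,72),37)
c=cam('scene')
cv2.imwrite('pics/s1.png',cv2.resize(c['color'][60:270,220:500,::-1],(700,525)))
go((-80,0,72),37)"
```

```text
tip now [-43.2  35.  234.7] target tcp [ 403. -198.  233.] offset cm [ 9.14 -3.99  1.35] rot [-1.15 -3.31 -2.33] F [0.1 0.9 1.2] t 3.0
[ 0.001  0.001 -0.004  0.001  0.007 -0.   ]
tip now [-43.2  35.  234.7] target tcp [ 432. -189.  130.] offset cm [12.36 -3.93 11.58] rot [-1.15 -3.31 -2.33] F [0.1 0.9 1.2] t 3.0
tip now [-43.3  35.  234.7] target tcp [ 432. -189.  130.] offset cm [12.35 -3.93 11.58] rot [-1.14 -3.31 -2.34] F [ 0.2  0.2 -0.8] t 3.05
```

View pics/s1.png

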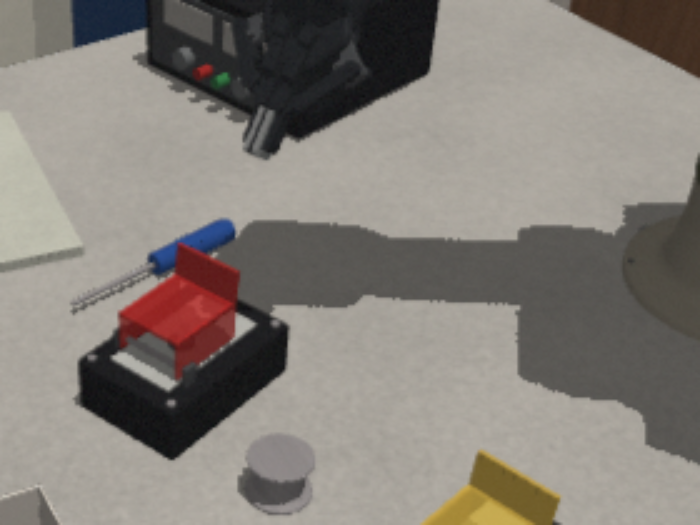

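View pics/w1.png

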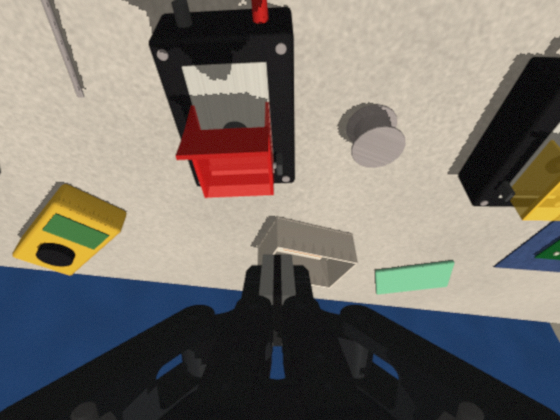

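The first picture shows the closed fingers at about (262,135), well short of the guard, whose tab is at (210,270). The second is the wrist view, with the tab at about (225,140) and a fingertip at about (275,265). The arm hardly moved on the last call, so I'll check its joints.

```bash
python3 -c "
from h import *
s,Rm,t=tip();print(s['joints'].round(3)); print(Rm.round(3)); print((B.T@Rm).round(3))"
```

```text
[-0.733  0.072  1.902  0.624  0.925 -2.88 ]
[[-0.806 -0.253  0.535]
 [-0.206  0.968  0.146]
 [-0.555  0.007 -0.832]]
[[-0.831  0.045  0.554]
 [ 0.041  0.999 -0.019]
 [-0.555  0.007 -0.832]]
```

Joint 6 is at its limit, so I'll use the half-turned tool orientation instead.

>>> step_arm(
  plan=[
    {"offset": [0,0,0],"rot": [0,0,8],"gripper": 0},
    {"offset": [0,0,0],"rot": [0,0,16],"gripper": 0},
    {"offset": [0,0,0],"rot": [0,0,24],"gripper": 0},
    {"offset": [0,0,0],"rot": [0,0,32],"gripper": 0},
    {"offset": [0,0,0],"rot": [0,0,40],"gripper": 0},
    {"offset": [0,0,0],"rot": [0,0,48],"gripper": 0},
    {"offset": [0,0,0],"rot": [0,0,56],"gripper": 0},
    {"offset": [0,0,0],"rot": [0,0,64],"gripper": 0},
    {"offset": [0,0,0],"rot": [0,0,72],"gripper": 0},
    {"offset": [0,0,0],"rot": [0,0,80],"gripper": 0},
    {"offset": [0,0,0],"rot": [0,0,88],"gripper": 0},
    {"offset": [0,0,0],"rot": [0,0,96],"gripper": 0},
  ],
)

```text
time_s: 4.25
eef_pos: [459.2, -142.6, 295.2]
ee_rot: [0.161, 0.627, 0.723, 0.241]
force: [0.3, -0.0, -0.4]
grip_width: -0.001
grip_force: 0.0
```

```bash
sed -i 's/y=B\[:,1\]; T/y=-B[:,1]; T/' h.py; python3 -c "
from h import *
go((-110,0,175),37); print(sense()['joints'].round(2))"
```

```text
tip now [-43.4  34.9 234.4] target tcp [ 403. -198.  233.] offset cm [-4.97 -8.61  1.34] rot [-1.49  3.53 81.28] F [ 0.3 -0.  -0.4] t 4.25
[-0.73  0.07  1.9   0.62  0.92 -1.2 ]
```

>>> step_arm(
  plan=[
    {"offset": [-1,-1.7,0.3],"rot": [0,0.5,8],"gripper": 0},
    {"offset": [-2,-3.4,0.6],"rot": [0,1,16],"gripper": 0},
    {"offset": [-3,-5.1,0.8],"rot": [0,1.5,24],"gripper": 0},
    {"offset": [-4,-6.8,1.1],"rot": [0,2,32],"gripper": 0},
    {"offset": [-5,-8.6,1.3],"rot": [-0.5,2,40],"gripper": 0},
    {"offset": [-5,-8.6,1.3],"rot": [-0.7,2.5,48],"gripper": 0},
    {"offset": [-5,-8.6,1.3],"rot": [-1,2.5,56],"gripper": 0},
    {"offset": [-5,-8.6,1.3],"rot": [-1,3,64],"gripper": 0},
    {"offset": [-5,-8.6,1.3],"rot": [-1.3,3.3,72],"gripper": 0},
    {"offset": [-5,-8.6,1.3],"rot": [-1.5,3.5,81.3],"gripper": 0},
    {"offset": [-5,-8.6,1.3],"rot": [-1.5,3.5,81.3],"gripper": 0},
    {"offset": [-5,-8.6,1.3],"rot": [-1.5,3.5,81.3],"gripper": 0},
  ],
)

```text
time_s: 5.45
eef_pos: [403.2, -198.9, 233.8]
ee_rot: [-0.046, 0.937, 0.146, 0.314]
force: [0.2, 1.7, -0.5]
grip_width: 0.001
grip_force: 0.0
```

```bash
python3 -c "
from h import *
go((-75,0,74),37); print(sense()['joints'].round(2))"
```

```text
tip now [-110.    -1.   175.5] target tcp [ 436. -188.  132.] offset cm [-3.31 -0.13 10.21] rot [0.01 0.03 0.5 ] F [ 0.2  1.7 -0.5] t 5.45
[-0.97  0.12  2.05  0.8   0.93 -0.19]
```

```bash
python3 -c "
from h import *
go((-75,0,75),25)"
```

```text
tip now [-110.    -1.   175.5] target tcp [ 449. -184.  141.] offset cm [-1.73 -0.11 10.29] rot [  0.06 -11.97   0.5 ] F [ 0.2  1.7 -0.5] t 5.45
```

>>> step_arm(
  plan=[
    {"offset": [-0.4,0,2.5],"rot": [0,-3,0.1],"gripper": 0},
    {"offset": [-0.8,0,5],"rot": [0,-6,0.2],"gripper": 0},
    {"offset": [-1.3,-0.1,7.5],"rot": [0,-9,0.4],"gripper": 0},
    {"offset": [-1.7,-0.1,10.3],"rot": [0,-12,0.5],"gripper": 0},
    {"offset": [-1.7,-0.1,10.3],"rot": [0,-12,0.5],"gripper": 0},
    {"offset": [-1.7,-0.1,10.3],"rot": [0,-12,0.5],"gripper": 0},
  ],
)

```text
time_s: 6.05
eef_pos: [449.2, -183.6, 141.5]
ee_rot: [-0.033, 0.965, 0.146, 0.214]
force: [-0.8, -0.8, 0.5]
grip_width: 0.001
grip_force: 0.0
```

```bash
python3 -c "
from h import *
go((-25,0,75),25); go((-45,0,75),25)
c=cam('scene'); s,Rm,t=tip(); P=(pts(c)-O)@B
m=(c['depth']>0)&(abs(P[...,0]+75)<25)&(abs(P[...,1])<40)&(P[...,2]>63)&(P[...,2]<110)
q=P[m]; print('finger',len(q), np.percentile(q,[0.5,50,99.5],axis=0).round(1)); q=q[q[:,2]<85]; print(len(q),np.percentile(q,[0.5,50,99.5],axis=0).round(1))
cv2.imwrite('pics/s2.png',cv2.resize(c['color'][110:250,230:400,::-1],(680,560)))"
```

```text
tip now [-74.6   0.2  75.3] target tcp [ 497. -169.  141.] offset cm [4.48 0.01 2.13] rot [-0.03 -0.02 -0.05] F [-0.8 -0.8  0.5] t 6.05
tip now [-74.6   0.2  75.3] target tcp [ 478. -175.  141.] offset cm [2.67 0.01 1.28] rot [-0.03 -0.02 -0.05] F [-0.8 -0.8  0.5] t 6.05
finger 160 [[-95.6 -15.4  74. ]
 [-77.    5.6  98. ]
 [-66.4  14.3 109.5]]
19 [[-86.7   3.2  73.2]
 [-73.8   5.6  80.1]
 [-67.3  12.1  84.9]]
```

View pics/s2.png

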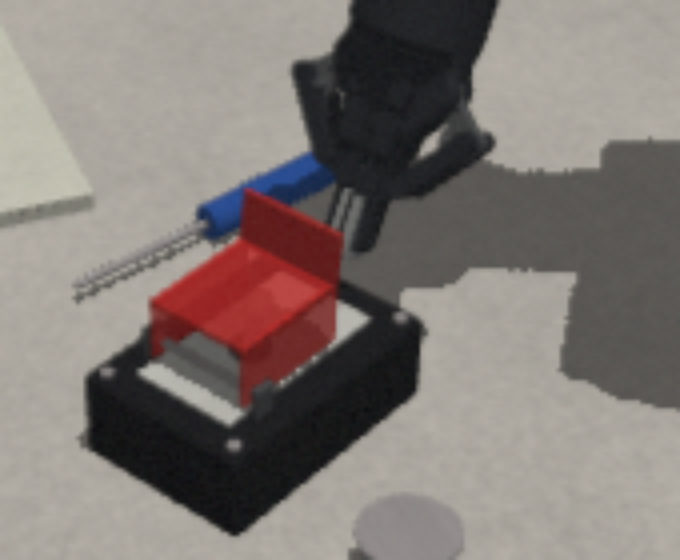

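>>> step_arm(
  plan=[
    {"offset": [1.2,0,0.55],"rot": [0,0,0],"gripper": 0},
    {"offset": [2.4,0,1.1],"rot": [0,0,0],"gripper": 0},
    {"offset": [3.1,0,1.45],"rot": [0,0,0],"gripper": 0},
    {"offset": [3.6,0,1.7],"rot": [0,0,0],"gripper": 0},
    {"offset": [4.1,0,1.9],"rot": [0,0,0],"gripper": 0},
    {"offset": [4.5,0,2.1],"rot": [0,0,0],"gripper": 0},
    {"offset": [4.5,0,2.1],"rot": [0,0,0],"gripper": 0},
  ],
)

```text
time_s: 6.8
eef_pos: [496.9, -169.2, 141.3]
ee_rot: [-0.033, 0.966, 0.144, 0.214]
force: [-0.8, 0.8, -0.6]
grip_width: -0.0
grip_force: 0.2
```

```bash
cat > chk.py <<'E'
from h import *
import sys
go((-15,0,75),25)
c=cam('scene'); P=(pts(c)-O)@B
hsv=cv2.cvtColor(c["color"],cv2.COLOR_RGB2HSV);H,S,V=[hsv[...,i].astype(int) for i in range(3)]
red=((H<8)|(H>172))&(S>120)&(V>60)&(c['depth']>0)&(abs(P[...,1])<45)&(abs(P[...,0])<90)
# roof angle from hinge: max-polar-radius tab points + roof slope
q=P[red]; ang=np.arctan2(q[:,2]-66,40-q[:,0]); r=np.hypot(q[:,2]-66,40-q[:,0]); k=r>86
print('tab far pts',k.sum(),'opening',np.median(ang[k])-np.arctan2(62,70) if k.any() else None,'r max',r.max().round(), 'tab tip', q[r.argmax()].round())
cv2.imwrite('pics/%s.png'%sys.argv[1],cv2.resize(c['color'][110:250,230:400,::-1],(680,560)))
E
python3 chk.py s3
```

```text
tip now [-24.9  -0.3  75.1] target tcp [ 506. -166.  141.] offset cm [ 0.89 -0.03  0.43] rot [ 0.02  0.01 -0.18] F [-0.8  0.8 -0.6] t 6.8
tab far pts 126 opening 0.09605137069852399 r max 117.0 tab tip [-76.  -9.  54.]
```

View pics/s3.png

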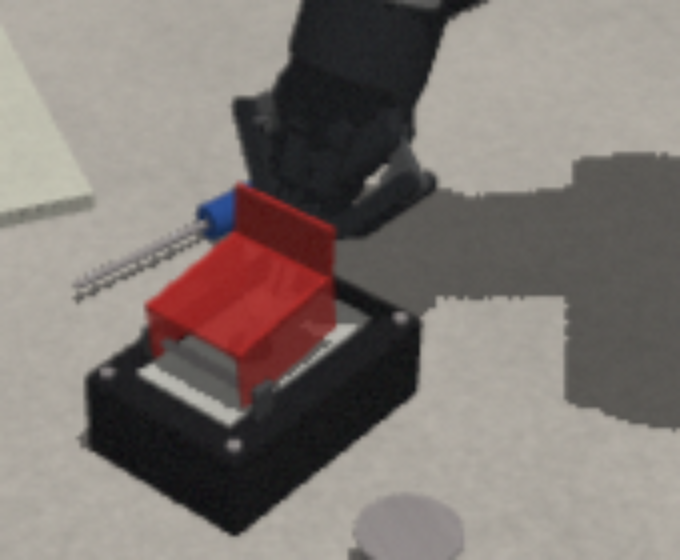

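The guard rests on the fingers and is slightly raised, with its tab top at about (285,215). Next I'll lift straight up for step 1 without touching the toggle.

>>> step_arm(
  plan=[
    {"offset": [0.3,0,-0.65],"rot": [0,0,0],"gripper": 0},
    {"offset": [0.6,0,-1.3],"rot": [0,0,0],"gripper": 0},
    {"offset": [0.95,0,-2.05],"rot": [0,0,0],"gripper": 0},
    {"offset": [0.95,0,-2.05],"rot": [0,0,0],"gripper": 0},
    {"offset": [0.95,0,-2.05],"rot": [0,0,0],"gripper": 0},
  ],
)

```text
time_s: 7.35
eef_pos: [496.6, -169.3, 164.2]
ee_rot: [-0.032, 0.966, 0.144, 0.214]
force: [-1.2, -0.9, 0.3]
grip_width: 0.0
grip_force: 0.2
```

```bash
python3 chk.py s4; python3 -c "
from h import *
go((-15,0,80),25);go((-25,0,75),25)"
```

```text
tip now [-25.1  -0.4  98. ] target tcp [ 506. -166.  141.] offset cm [-0.06 -0.03  2.51] rot [ 0.05 -0.   -0.18] F [-1.2 -0.9  0.3] t 7.35
tab far pts 110 opening 0.24847629407172311 r max 111.0 tab tip [-70.  -6.  53.]
tip now [-25.2  -0.3  97.7] target tcp [ 506. -166.  146.] offset cm [ 0.17 -0.02  2.04] rot [ 0.03  0.02 -0.19] F [-0.6 -0.2 -0.2] t 7.4
tip now [-25.2  -0.3  97.7] target tcp [ 497. -169.  141.] offset cm [-0.95 -0.02  2.07] rot [ 0.03  0.02 -0.19] F [-0.6 -0.2 -0.2] t 7.4
```

>>> step_arm(
  plan=[
    {"offset": [0.4,0,-0.15],"rot": [0,0,0],"gripper": 0},
    {"offset": [0.67,0,-0.02],"rot": [0,0,0],"gripper": 0},
    {"offset": [0.67,0,-0.02],"rot": [0,0,0],"gripper": 0},
    {"offset": [0.67,0,-0.02],"rot": [0,0,0],"gripper": 0},
  ],
)

```text
time_s: 7.8
eef_pos: [502.4, -167.4, 166.7]
ee_rot: [-0.033, 0.966, 0.144, 0.214]
force: [-0.7, -0.2, 0.3]
grip_width: -0.0
grip_force: 0.2
```

```bash
python3 chk.py s5; python3 -c "
from h import *
go((-26,0,98),25);go((-26,0,75),25)"
```

```text
tip now [-19.   -0.2 100.5] target tcp [ 506. -166.  141.] offset cm [-0.72 -0.02  2.48] rot [ 0.    0.03 -0.19] F [-0.7 -0.2  0.3] t 7.8
tab far pts 100 opening 0.35413337055411165 r max 112.0 tab tip [-71. -11.  53.]
tip now [-19.1  -0.2 100.5] target tcp [ 496. -169.  164.] offset cm [-0.74 -0.01 -0.06] rot [ 0.01  0.03 -0.19] F [-0.7 -0.9 -0.3] t 7.85
tip now [-19.1  -0.2 100.5] target tcp [ 496. -169.  141.] offset cm [-1.71 -0.01  2.02] rot [ 0.01  0.03 -0.19] F [-0.7 -0.9 -0.3] t 7.85
```

>>> step_arm(
  plan=[
    {"offset": [-0.75,0,-0.05],"rot": [0,0,0],"gripper": 0},
    {"offset": [-1.25,0,1],"rot": [0,0,0],"gripper": 0},
    {"offset": [-1.7,0,2],"rot": [0,0,0],"gripper": 0},
    {"offset": [-1.7,0,2],"rot": [0,0,0],"gripper": 0},
    {"offset": [-1.3,0,2.2],"rot": [0,0,0],"gripper": 0},
    {"offset": [-0.9,0,2.4],"rot": [0,0,0],"gripper": 0},
    {"offset": [-0.5,0,2.6],"rot": [0,0,0],"gripper": 0},
    {"offset": [-0.5,0,2.6],"rot": [0,0,0],"gripper": 0},
  ],
)

```text
time_s: 8.65
eef_pos: [509.2, -165.4, 141.4]
ee_rot: [-0.032, 0.965, 0.145, 0.214]
force: [-0.2, -1.0, -0.4]
grip_width: 0.001
grip_force: 0.2
```

```bash
python3 chk.py s6; python3 -c "
from h import *
go((-5,0,75),25);go((-1,0,75),25)"
```

```text
tip now [-12.   -0.3  75.3] target tcp [ 506. -166.  141.] offset cm [-0.29 -0.03 -0.1 ] rot [ 0.04 -0.01 -0.15] F [-0.2 -1.  -0.4] t 8.65
tab far pts 121 opening 0.2841275928610232 r max 106.0 tab tip [-66.  -3.  55.]
tip now [-12.2  -0.3  75.2] target tcp [ 516. -163.  141.] offset cm [ 0.64 -0.03  0.32] rot [ 0.03 -0.01 -0.16] F [-0.4 -0.2 -0.4] t 8.7
tip now [-12.2  -0.3  75.2] target tcp [ 520. -162.  141.] offset cm [ 1.01 -0.03  0.49] rot [ 0.03 -0.01 -0.16] F [-0.4 -0.2 -0.4] t 8.7
```

>>> step_arm(
  plan=[
    {"offset": [0.2,0,0.1],"rot": [0,0,0],"gripper": 0},
    {"offset": [0.45,0,0.2],"rot": [0,0,0],"gripper": 0},
    {"offset": [0.65,0,0.3],"rot": [0,0,0],"gripper": 0},
  ],
)

```text
time_s: 9.0
eef_pos: [515.5, -163.5, 141.3]
ee_rot: [-0.032, 0.966, 0.144, 0.214]
force: [-2.8, -0.5, 0.0]
grip_width: 0.001
grip_force: 1.0
```

>>> step_arm(
  plan=[
    {"offset": [0.2,0,0.1],"rot": [0,0,0],"gripper": 0},
    {"offset": [0.2,0,0.1],"rot": [0,0,0],"gripper": 0},
  ],
)

```text
time_s: 9.2
eef_pos: [517.8, -162.8, 141.1]
ee_rot: [-0.032, 0.966, 0.144, 0.214]
force: [-0.5, 0.0, -0.2]
grip_width: -0.001
grip_force: 0.3
```

```bash
python3 chk.py s7
```

```text
tip now [-3.  -0.3 75. ] target tcp [ 506. -166.  141.] offset cm [-1.09 -0.02 -0.51] rot [ 0.02  0.01 -0.19] F [-0.5  0.  -0.2] t 9.2
tab far pts 110 opening 0.4403039685282162 r max 95.0 tab tip [  4.   9. 154.]
```

View pics/s7.png

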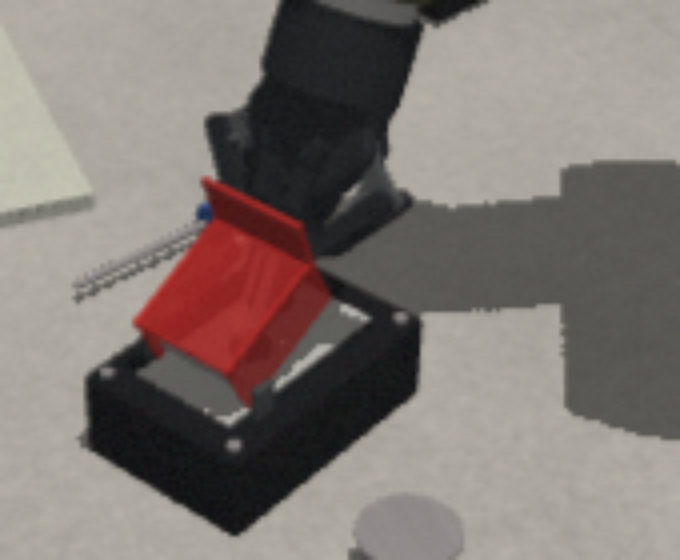

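The guard is up about 0.42 rad, with the fingers under it and the tab near (255,220). The toggle gave about 3 N, so I'll push on to its stop in small steps.

>>> step_arm(
  plan=[
    {"offset": [0.2,0,0.1],"rot": [0,0,0],"gripper": 0},
  ],
)

```text
time_s: 9.35
eef_pos: [519.4, -162.2, 140.9]
ee_rot: [-0.033, 0.966, 0.144, 0.214]
force: [-11.7, -3.7, 2.1]
grip_width: 0.0
grip_force: 5.8
```

>>> step_arm(
  plan=[
    {"offset": [0.1,0,0.05],"rot": [0,0,0],"gripper": 0},
  ],
)

```text
time_s: 9.45
eef_pos: [520.0, -162.1, 140.7]
ee_rot: [-0.033, 0.966, 0.145, 0.213]
force: [-18.4, -6.7, 8.0]
grip_width: -0.004
grip_force: 9.3
```

>>> step_arm(
  plan=[
    {"offset": [0.1,0,0.05],"rot": [0,0,0],"gripper": 0},
  ],
)

```text
time_s: 9.55
eef_pos: [520.5, -162.0, 140.6]
ee_rot: [-0.033, 0.966, 0.145, 0.212]
force: [-25.9, -7.9, 10.7]
grip_width: 0.001
grip_force: 13.6
```

Force is building against the stop, so the toggle is over. Withdrawing.

>>> step_arm(
  plan=[
    {"offset": [-0.9,0,-0.42],"rot": [0,0,0],"gripper": 0},
    {"offset": [-1.8,0,-0.85],"rot": [0,0,0],"gripper": 0},
    {"offset": [-2.7,0,-1.27],"rot": [0,0,0],"gripper": 0},
    {"offset": [-3.6,0,-1.7],"rot": [0,0,0],"gripper": 0},
    {"offset": [-4.5,0,-2.1],"rot": [0,0,0],"gripper": 0},
    {"offset": [-5.5,0,-2.57],"rot": [0,0,0],"gripper": 0},
    {"offset": [-7,0,-3.25],"rot": [0,0,0],"gripper": 0},
    {"offset": [-9,0,-5.5],"rot": [0,0,0],"gripper": 0},
    {"offset": [-9,0,-8.5],"rot": [0,0,0],"gripper": 0},
    {"offset": [-9,0,-12],"rot": [0,0,0],"gripper": 0},
    {"offset": [-9,0,-12],"rot": [0,0,0],"gripper": 0},
    {"offset": [-9,0,-12],"rot": [0,0,0],"gripper": 0},
  ],
)

```text
time_s: 10.75
eef_pos: [394.9, -200.5, 212.0]
ee_rot: [-0.032, 0.966, 0.144, 0.214]
force: [-0.9, 0.3, -1.1]
grip_width: -0.001
grip_force: 0.0
```

```bash
python3 chk.py s8
python3 - <<'E'
from h import *
# compare red/yellow from top
c=cam('top'); w=cam('wrist')
cv2.imwrite('pics/f.png',np.hstack([cv2.resize(c['color'][200:320,280:390,::-1],(400,436)),cv2.resize(c['color'][200:320,120:230,::-1],(400,436))]))
cv2.imwrite('pics/w.png',w['color'][...,::-1])
E
```

```text
tip now [-131.5   -0.2  145.9] target tcp [ 506. -166.  141.] offset cm [ 7.56 -0.05 11.35] rot [ 0.1  -0.01 -0.21] F [-0.9  0.3 -1.1] t 10.75
tab far pts 119 opening -0.0183300601500771 r max 116.0 tab tip [-75.  -5.  54.]
```

View pics/f.png

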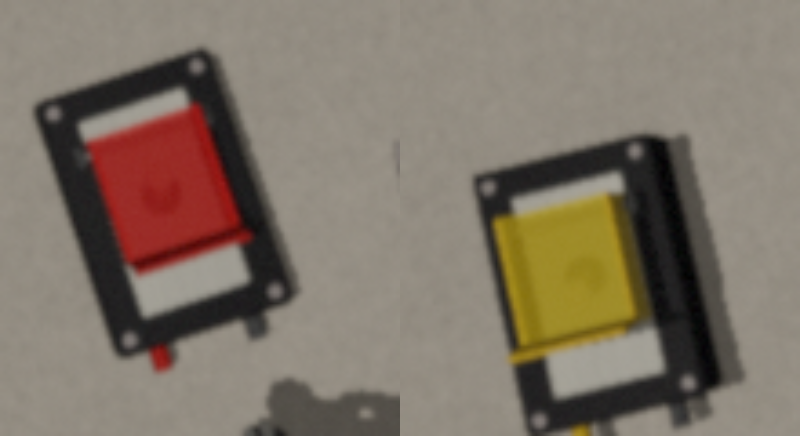

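View pics/w.png

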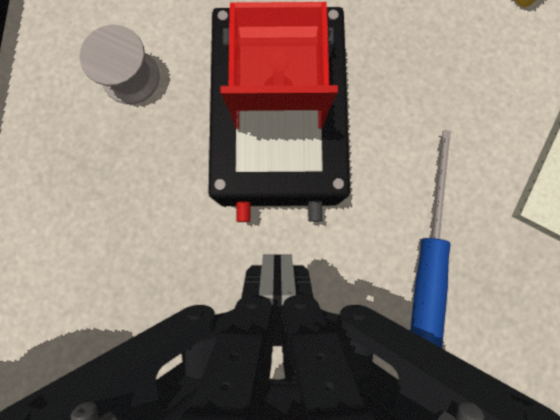

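The guard is shut, with an opening of about 0. In the top crop, the red toggle's mark at (160,190) sits nearer the hinge, while the yellow one at (585,270) sits nearer its tab. In the wrist view nothing else has moved and the fingers are clear. Handing in.

```bash
python3 -c "
from rig import *
print(finish_job())"
```

```text
the job is handed in; nothing more can be done
None
```

The job is handed in, with no verdict returned: the red toggle was pushed to its stop (about 29 N at the wrist), the red guard measured shut, and the yellow switch, spool, tub and screwdriver were not touched.

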